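# Snap the pen-rest clips onto the bench tube

## Task

Set up the marker rest: push the two orange spring clips down over the tube of the bench stand, one centred on each blue band and standing upright, until each snaps fully home on the tube; then lay the black marker along the tube in the grooves on top of both clips. Let go of everything and leave the other things on the table where they are.

Things in the scene. Friction and masses are not known exactly. Their poses are not given: they have to be found in the camera images.
- clip_a: orange spring clip, twin of clip_b, loose, standing on its two sprung legs; 56 (x) x 40 (y) x 81 (z) mm, 90 g; origin under its centre at foot level, z up, y the way its tube and pen groove run. Bridge plate 56 mm wide (x), z 39 to 47; on it a block 38 mm wide (x), z 47 to 81, gripped across x; groove along y in the block's top 22 mm wide, floor z = 65
- clip_b: orange spring clip, twin of clip_a, loose, standing on its two sprung legs; 56 (x) x 40 (y) x 81 (z) mm, 90 g; origin under its centre at foot level, z up, y the way its tube and pen groove run. Bridge plate 56 mm wide (x), z 39 to 47; on it a block 38 mm wide (x), z 47 to 81, gripped across x; groove along y in the block's top 22 mm wide, floor z = 65
- clip_a_seat (a point): point of clip_a where the tube's axis lies once it is home: on its centre line, 23 mm above the feet (the bridge's underside then sits on the tube). The slippery legs leave a 25 mm mouth, flaring to 40 mm at the feet; pushed straight down on the tube they push back up to about 14 N from 20 to 8 mm before home, then snap past the widest point and draw it home
- clip_b_seat (a point): the same point of clip_b
- tube_stand: fixed stand: dark steel base 90 (x) x 200 (y) x 12 mm, two grey posts (tops 81 mm high) at y = -85 and +85 mm, between them a bare aluminium tube, 32 mm diameter, along y, axis 60 mm above the table, 158 mm clear length. Origin under the base's centre, z up. Two blue bands 40 mm long (as a clip) centred 42 mm either side of the middle
- tube_mid (a point): middle of the tube, on its axis; axes as the stand's (y along the tube)
- band_1 (a point): centre of the blue band at y = +42 mm, on the tube's axis
- band_2 (a point): centre of the blue band at y = -42 mm, on the tube's axis
- marker: loose black marker lying on the table, 138 mm long (y) x 11 wide x 11 high, 12 g, does not roll; origin under its middle, z up, y along its length
- marker_mid (a point): centre of the marker, 5.5 mm above its underside
- tin_red: bystander: red shoe-cream tin, 78 mm across, 30 high, loose; origin under its centre
- suede_block: bystander: tan rubber block 30 x 58 x 22 mm, loose; origin under its centre
- loupe: bystander: black loupe, 31 mm across, 34 high, loose; origin under its centre
- thread_brown: bystander: spool of brown thread, 34 mm across, 45 high, loose; origin under its centre
- tin_brown: bystander: brown shoe-cream tin, 68 mm across, 24 high, loose; origin under its centre
- thread_pale: bystander: spool of pale thread, 34 mm across, 45 high, loose; origin under its centre
- trigger_sprayer: fixed clear spray bottle with black trigger head standing at the back, 74 x 117 mm, 236 high; origin under its middle. Carry things round it
- swivel_stapler: fixed black long-arm stapler on the table between the two sides: its arm lies along x at about y = -0.05 from x = 0.33 to 0.68 and is 0.14 m high; its base plate, 32 mm high, reaches left to y = 0.17. Carry things over it
There are look-alikes about, which are no part of the job. Leave any yellow look-alike of the clip_b alone.

How it is judged:
By the outcome, as a careful person would: the job done as asked, in the order asked, and still so for the second after the job is handed in, with the robot touching nothing.
It also fails if it takes over 70 s, if anything falls off the work surface, if the arm or the gripper's body presses on something with over 40 N, if the wrist force passes 120 N, or if a joint passes its speed limit or range.

## Robot

A 6-joint arm with a two-finger parallel gripper is mounted at the origin on a cart in front of the work surface, level with it; the furniture and walls round the work are solid. World frame = base frame: x ahead of the robot, y to its left, z up, the work surface at z = 0. Lengths are in m, angles in rad, forces in N, time in s.
With the tool pointing down it reaches from about 0.275 to 1 m from the base axis. Payload 8.4 kg.
Tool frame: the origin (TCP) lies on the centre line of the jaws, within the pads' length; the fingertips stand 17 mm ahead of it and the grasp point (between the pads) lies 2 mm behind it (bot.tcp_to_tips is the z of the fingertips in the tool frame, in m); z points along the fingers, y is the line along which they close (so a half turn about z gives the same grasp; the last joint's range is limited). The gripper opens to 85 mm and grips with 20 to 120 N. Pads are 22 mm wide; open, the fingers measure 114 mm over their backs; the gripper's body (76 mm by 85 mm) begins 54 mm behind the grasp point. The pads swing forward as they close: fully open they stand 13 mm farther back than shut.
Start: joints at [-1.177, 0.353, 1.633, -0, 1.155, -0.002], TCP at [0.241, -0.577, 0.248] pointing down, gripper open.
Joint ranges: [-2.63, 2.63], [-0.92, 2.1], [0.06, 2.66], [-1.3, 4.44], [0, 2.69], [-3.02, 3.02]. Speed limits (rad/s): [2.22, 2.22, 2.79, 3.14, 3.14, 3.14].

## Interface

Orientations are given as a unit quaternion [x, y, z, w].
In Python, from workcell import bot, hand, kinematics, get_obs, vision, hand_in gives the robot as it stands. The module is installed in compiled form; this text tells all that it offers. Calls block until the motion is done:
- bot.reach(position, orientation): joint-space move of the TCP to a pose.
- bot.servo_line(position, ori=None, velocity=0.15): straight line of the TCP; ori=None keeps the orientation; velocity is the mean speed in m/s.
- bot.goto_joints(angles): joint-space move.
- hand.move_gripper(opening, strength=None): finger opening in m; strength is the grip in N (None keeps the last); returns when the fingers have stopped.
- bot.dwell(seconds).
- kinematics.solve_ik(position, orientation): joint angles nearest the present ones, or None.
- get_obs(): the state.
- vision.read_camera(name): name is "scene" or "top" or "wrist"; returns a dict with "frame" (480x640x3 uint8, red, green, blue), "intrinsics" (3x3 intrinsics, pixels), "dist" ([k1, k2, p1, p2, k3] as OpenCV has them; the pictures are not rectified), "view" (4x4, takes a point from world to camera coordinates). Camera axes: x right, y down, z forward; pixel columns grow to the right and rows downward; lengths in m; the calibration is good to about 2 mm. A picture is of the moment at which its call begins. There is no depth.
A pose or a line that the arm cannot do raises bot.IKError and nothing moves.
- hand_in(): hands the job in; it is judged then, once.
The state is a dict: "time_s": time; "joint_pos": joint angles; "joint_vel": joint speeds; "joint_efforts": joint torques, N m; "position": TCP position; "orientation": TCP orientation; "wrist_force": force on the tool from outside, world axes, zero at the start; "ft_torque": the same for the moment, N m; "gripper_width": finger opening in m; "grip_force": force on a finger pad.
Only numpy, scipy, OpenCV 4.12 (cv2) and the standard library are available. Lean on these libraries where they do the work, as an engineer would, in place of code of your own. Each camera call takes 0.05 s, during which the arm holds its last target. There are 200 camera calls.

## Working session

There is one attempt and no reset: what is moved stays moved. The work goes in short steps, each a Python script; the robot and the scene stay as the last script left them, time stands still between calls to the robot, and variables do not carry over. Pictures are saved under pics/ and viewed, at most 12 in all, crops included, and the job is handed in when it is done.

```bash
mkdir -p pics; cat > h.py <<'E'
import numpy as np, cv2
from workcell import bot, hand, kinematics, get_obs, vision, hand_in
def cam(n):
    d=vision.read_camera(n); return {k:np.array(v) for k,v in d.items()}
def ray(c,uv):
    p=cv2.undistortPoints(np.array(uv,float).reshape(-1,1,2),c['intrinsics'].astype(float),c['dist'].astype(float)).reshape(-1,2)
    R=c['view'][:3,:3];t=c['view'][:3,3]
    d=(R.T@np.c_[p,np.ones(len(p))].T).T
    return -R.T@t,d
def plane(c,uv,z):
    o,d=ray(c,uv); return o+d*((z-o[2])/d[:,2])[:,None]
def proj(c,P):
    R=c['view'][:3,:3];t=c['view'][:3,3]
    return cv2.projectPoints(np.array(P,float).reshape(-1,1,3),cv2.Rodrigues(R)[0],t,c['intrinsics'].astype(float),c['dist'].astype(float))[0].reshape(-1,2)
def save(n,im): cv2.imwrite('pics/'+n+'.png',cv2.cvtColor(im,cv2.COLOR_RGB2BGR))
E
python3 - <<'E'
from h import *
for n in('top','scene'):
    c=cam(n); save(n+'0',c['frame']); np.savez(n+'0.npz',**c)
    print(n,-c['view'][:3,:3].T@c['view'][:3,3], c['view'][:3,:3].round(2).tolist())
print(get_obs())
E
```

```text
top [ 0.32751204 -0.00891276  1.51506935] [[0.01, -1.0, 0.01], [-0.99, -0.01, -0.14], [0.14, -0.01, -0.99]]
scene [-0.51753978  1.11548994  0.90057123] [[-0.75, -0.66, -0.02], [-0.3, 0.37, -0.88], [0.59, -0.65, -0.48]]
{'time_s': 0.1, 'joint_pos': array([-1.17738468e+00,  3.53628901e-01,  1.63401941e+00,  3.34725956e-06,
        1.15520348e+00, -2.37879178e-03]), 'joint_vel': array([-0.0001148 ,  0.00031596, -0.00208198, -0.00150517, -0.00067515,
       -0.00078243]), 'joint_efforts': array([-2.27367582e-04, -6.06354690e+01, -3.42818069e+01, -3.86593285e-05,
        3.87981359e-03, -8.75700835e-06]), 'position': array([ 0.24082608, -0.57632025,  0.24762277]), 'orientation': array([ 9.80482501e-01,  1.96605364e-01, -1.20807232e-04, -6.17873799e-04]), 'wrist_force': array([-1.41325066, -0.9960526 ,  0.29059479]), 'ft_torque': array([-0.01161508,  0.03487051,  0.02354055]), 'grip_force': 0.0, 'gripper_width': 0.08544893061006287}
```

View pics/top0.png

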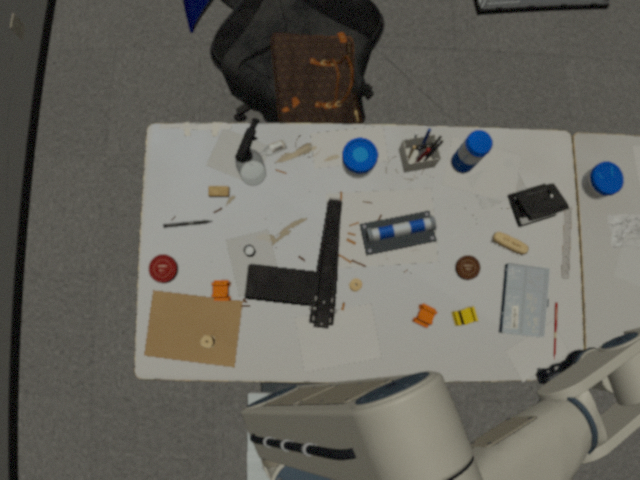

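View pics/scene0.png

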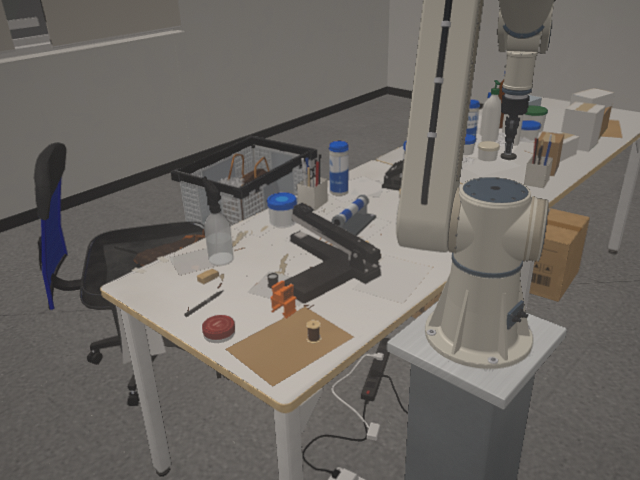

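Top view: the orange clips are at (221,290) and (425,315), with a yellow look-alike at (465,316). The stand is at (399,231). The black marker is at (187,223), and a thin red pen at (556,330) could be mistaken for it. The scene view shows clip 1 at (284,298) and the marker at (205,303). Next I'll get rough positions and check my choices in one close crop.

```bash
python3 - <<'E'
from h import *
c=dict(np.load('top0.npz')); f=c['frame']; hsv=cv2.cvtColor(f,cv2.COLOR_RGB2HSV)
def blobs(m,z,name,amin=15):
    n,l,s,ce=cv2.connectedComponentsWithStats(m.astype(np.uint8))
    for i in range(1,n):
        if s[i,4]>=amin and 120<s[i,1]+s[i,3]/2<380 and 140<ce[i][0]<575:
            r=cv2.minAreaRect(np.argwhere(l==i)[:,::-1].astype(np.float32))
            b=cv2.boxPoints(r); P=plane(c,b,z); print(name,ce[i].round(1),s[i,4],'ctr',plane(c,[ce[i]],z)[0,:2].round(4),'box',P[:,:2].round(3).tolist())
H,S,V=[hsv[...,i].astype(int) for i in range(3)]
blobs((H>=5)&(H<=16)&(S>190)&(V>120),.06,'orange',40)
blobs((H>=105)&(H<=125)&(S>150)&(V>70),.07,'blue',30)
m=np.zeros(f.shape[:2],bool);m[215:230,160:215]=1
blobs((V<90)&m,.0055,'marker')
m[:]=0;m[200:260,355:445]=1
blobs((V<90)&m,.012,'base',200)
a=lambda x0,y0,w,h:cv2.resize(f[y0:y0+h,x0:x0+w],(400,300),interpolation=cv2.INTER_CUBIC)
save('crop1',np.vstack([np.hstack([a(155,190,100,75),a(185,255,80,60)]),np.hstack([a(350,195,100,75),a(405,285,80,60)])]))
E
```

```text
orange [220.3 290.4] 252 ctr [0.4193 0.2275] box [[0.444, 0.247], [0.444, 0.208], [0.397, 0.207], [0.397, 0.246]]
orange [425.1 315.3] 251 ctr [ 0.3586 -0.3055] box [[0.346, -0.275], [0.389, -0.297], [0.37, -0.335], [0.327, -0.312]]
blue [478.5 143.1] 501 ctr [ 0.8253 -0.4623] box [[0.823, -0.415], [0.875, -0.467], [0.829, -0.511], [0.777, -0.459]]
blue [359.3 155.5] 688 ctr [ 0.7828 -0.1342] box [[0.831, -0.091], [0.833, -0.18], [0.738, -0.179], [0.736, -0.091]]
blue [416.9 225. ] 130 ctr [ 0.5951 -0.2858] box [[0.605, -0.267], [0.613, -0.299], [0.585, -0.305], [0.577, -0.273]]
blue [386.1 231.1] 136 ctr [ 0.5778 -0.2037] box [[0.588, -0.185], [0.595, -0.217], [0.568, -0.223], [0.56, -0.191]]
marker [185.7 223.5] 101 ctr [0.6053 0.3381] box [[0.603, 0.399], [0.616, 0.277], [0.608, 0.276], [0.596, 0.398]]
base [396.5 234.5] 1513 ctr [ 0.5789 -0.2401] box [[0.608, -0.14], [0.65, -0.338], [0.565, -0.354], [0.523, -0.156]]
```

View pics/crop1.png

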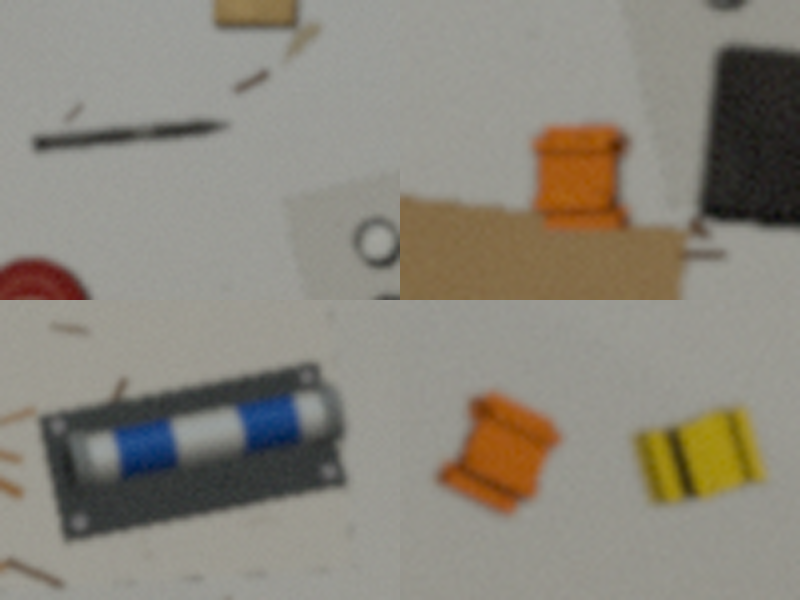

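The crops confirm the choice: two orange clips with their pen grooves (the yellow one is excluded), the black tapered marker, and the stand with its two blue bands. Next I go above the right-hand clip and take a wrist picture.

```bash
cat >> h.py <<'E'
from scipy.spatial.transform import Rotation as Ro
def quat(deg,p=None):
    """tool down, jaws closing along world direction deg; half-turn chosen for the nearer IK"""
    best=None; j0=get_obs()['joint_pos']
    for d in(deg,deg+180):
        a=np.radians(d); s,k=np.sin(a),np.cos(a)
        q=Ro.from_matrix(np.array([[-s,k,0],[k,s,0],[0,0,-1]]).T.reshape(3,3)).as_quat()
        j=kinematics.solve_ik(np.array(p),q)
        if j is not None:
            m=np.abs(np.array(j)-j0).max()+ (10 if abs(j[5])>2.9 else 0)
            if best is None or m<best[0]: best=(m,q,j)
    return best[1]
def hsvm(f):
    return [x.astype(int) for x in cv2.split(cv2.cvtColor(f,cv2.COLOR_RGB2HSV))]
def st():
    o=get_obs(); print('t',round(o['time_s'],2),'p',o['position'].round(4),'F',o['wrist_force'].round(1),'w',round(o['gripper_width'],4),'gf',round(o['grip_force'],1))
E
sed -i 's/np.array(\[\[-s,k,0\],\[k,s,0\],\[0,0,-1\]\]).T.reshape(3,3)/np.array([[-s,k,0],[k,s,0],[0,0,-1]]).T/' h.py
python3 - <<'E'
from h import *
p=[.36,-.306,.24]; q=quat(-28,p); bot.reach(p,q); st()
c=cam('wrist'); np.savez('w1.npz',**c); save('w1',c['frame'])
R=c['view'][:3,:3];print(-R.T@c['view'][:3,3],R[2].round(3),Ro.from_quat(get_obs()['orientation']).as_matrix().round(2).tolist())
print(bot.tcp_to_tips, get_obs()['joint_pos'].round(2))
E
```

```text
t 1.23 p [ 0.3602 -0.307   0.2403] F [ 0.4 -0.1  0.3] w 0.0852 gf 0.0
[ 0.39333904 -0.24604142  0.36548892] [-0.128 -0.243 -0.962] [[0.47, 0.88, 0.0], [0.88, -0.47, -0.0], [-0.0, 0.0, -1.0]]
0.017 [-0.71  0.12  1.96 -0.    1.06 -0.22]
```

View pics/w1.png

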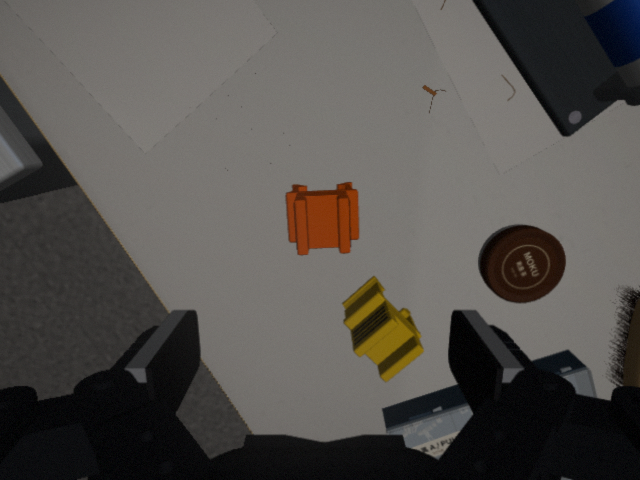

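The wrist picture shows the orange clip at (323,218), nearly aligned with the image, and the yellow one at (383,328). I'll cast rays on the clip's prong tops and cross-check with the top view.

```bash
python3 - <<'E'
from h import *
c=dict(np.load('w1.npz')); H,S,V=hsvm(c['frame'])
m=((H>=3)&(H<=16)&(S>170)&(V>60)); m[:160]=0;m[270:]=0;m[:,:270]=0;m[:,380:]=0
for z in (.043,.081):
  ys,xs=np.nonzero(m); P=plane(c,np.c_[xs,ys],z)[:,:2]
  r=cv2.minAreaRect(P.astype(np.float32)*1000); print(z,r, cv2.boxPoints(r).round(0).tolist())
print(proj(c,[[.36,-.306,0],[.36,-.306,.065],[.36,-.306,.24]]).round(0))
t=dict(np.load('top0.npz'))
print('top z065',plane(t,[[425.1,315.3]],.065),plane(t,[[425.1,315.3]],.05))
im=c['frame'][165:265,265:385]; save('w1c',cv2.resize(im,(720,600),interpolation=cv2.INTER_CUBIC))
E
```

```text
0.043 ((358.639404296875, -310.22186279296875), (55.92938232421875, 55.24005126953125), 64.40521240234375) [[322.0, -324.0], [371.0, -347.0], [396.0, -297.0], [346.0, -273.0]]
0.081 ((362.7281799316406, -302.65924072265625), (49.33902359008789, 48.73092269897461), 64.40518951416016) [[330.0, -314.0], [374.0, -335.0], [395.0, -291.0], [351.0, -270.0]]
[[322. 204.]
 [322. 220.]
 [320. 337.]]
top z065 [[ 0.35856079 -0.30456499  0.065     ]] [[ 0.35888197 -0.30762332  0.05      ]]
```

View pics/w1c.png

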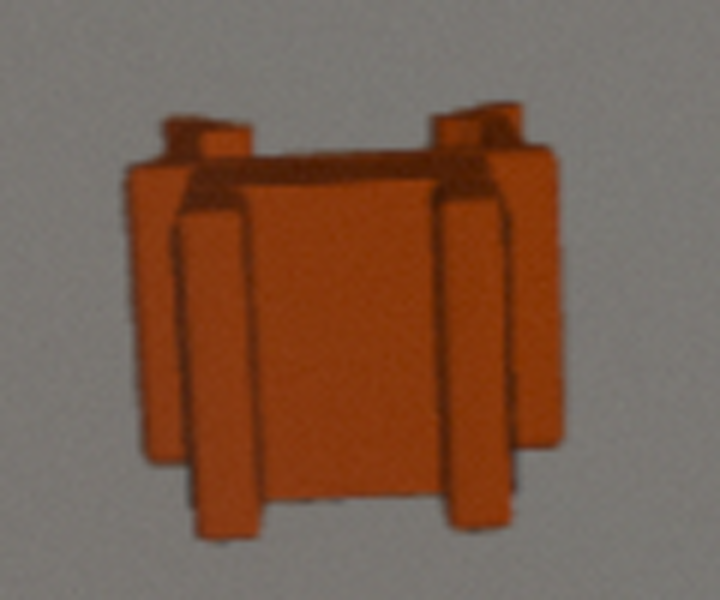

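The crop shows the prong top corners clearly, at crop pixels (180,210), (197,537), (503,200) and (510,525). I'll compute the pose and grasp the clip.

```bash
python3 - <<'E'
from h import *
c=dict(np.load('w1.npz'))
px=np.array([[180,210],[197,537],[503,200],[510,525]])/6.+[265,165]
P=plane(c,px-.4,.081)[:,:2]; print(P.round(4).tolist())
ctr=P.mean(0); y=(P[0]-P[1]+P[2]-P[3])/2; x=(P[2]-P[0]+P[3]-P[1])/2
print(ctr,np.linalg.norm(x),np.linalg.norm(y),np.degrees([np.arctan2(x[1],x[0]),np.arctan2(y[1],y[0])]))
a=np.degrees(np.arctan2(x[1],x[0])); b=np.degrees(np.arctan2(y[1],y[0]))-90
yaw=(a+b)/2; print('yaw',yaw)
if 34<1000*np.linalg.norm(x)<42 and 36<1000*np.linalg.norm(y)<44 and abs(a-b)<6:
    p=[*ctr,.16]; q=quat(yaw,p)
    hand.move_gripper(.07,60)
    bot.servo_line(p,q,.2); bot.servo_line([*ctr,.068],None,.1); st()
    hand.move_gripper(.03,60); st()
    bot.servo_line([*ctr,.22],None,.2); st()
E
```

```text
[[0.3522, -0.2814], [0.3349, -0.3166], [0.3853, -0.2978], [0.3683, -0.3327]]
[ 0.36017933 -0.30712559] 0.03702928211626395 0.039041530380248025 [-26.09436147  63.87838008]
yaw -26.107990693030597
t 3.21 p [ 0.3605 -0.3074  0.0685] F [-0.3 -0.   0.6] w 0.0701 gf 0.0
t 3.6 p [ 0.3606 -0.3074  0.0685] F [-0.6  0.3  6.7] w 0.0374 gf 59.9
t 4.51 p [ 0.3596 -0.3066  0.219 ] F [-0.4 -0.2 -1.6] w 0.0373 gf 60.0
```

```bash
python3 - <<'E'
from h import *
p=[.584,-.245,.27]; q=quat(12,p); bot.servo_line(p,q,.3); st()
c=cam('wrist'); np.savez('w2.npz',**c); save('w2',c['frame'])
R=c['view'][:3,:3];print(-R.T@c['view'][:3,3])
E
```

```text
t 5.45 p [ 0.5825 -0.2449  0.2687] F [-0.1 -0.3 -1.2] w 0.0371 gf 60.0
[ 0.56912452 -0.17753732  0.39403352]
```

View pics/w2.png

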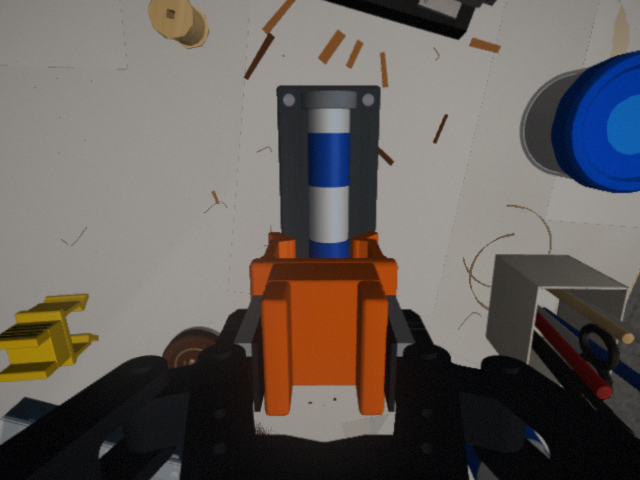

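Clip held straight; band 1 is fully visible at cols 309–350, rows 133–187, and band 2's near edge is at row 242. Measuring the band edges and the clip's in-hand offset numerically.

```bash
python3 - <<'E'
from h import *
c=dict(np.load('w2.npz')); H,S,V=hsvm(c['frame'])
b=(H>105)&(H<130)&(S>120)&(V>50); 
def edges(v): # rows where fraction crosses .5
    return [i for i in range(1,len(v)) if (v[i]>.5)!=(v[i-1]>.5)]
col=b[100:262,320:340].mean(1); e=np.array(edges(col))+100; print('rows',e)
mids=[]
for r in (140,150,160,170,180):
    x=np.nonzero(b[r,280:380])[0]+280; mids.append((x.min(),x.max(),r))
mids=np.array(mids); print(mids.tolist())
A=plane(c,np.c_[(mids[:,0]+mids[:,1])/2,mids[:,2]],.06)
xc=np.polyval(np.polyfit(mids[:,2],(mids[:,0]+mids[:,1])/2,1),e)
P=plane(c,np.c_[xc,e-.5],.076); print('edge pts',P.round(4).tolist(),'d',np.linalg.norm(np.diff(P,axis=0),axis=1))
L=plane(c,[[mids[:,0].mean()-.5,160],[mids[:,1].mean()+.5,160]],.06);print('dia',np.linalg.norm(L[0]-L[1]))
d=P[0]-P[-1];print('yaw',np.degrees(np.arctan2(d[1],d[0]))-90)
tp=get_obs()['position'];Rm=Ro.from_quat(get_obs()['orientation']).as_matrix()
px=[[265,283],[267,414],[388,283],[382,415]]
Q=plane(c,px,tp[2]+.013)-tp; print('clip corners in tool',(Q@Rm).round(4).tolist(), 'toolx',Rm[:,0].round(3))
t=dict(np.load('top0.npz')); print('top bands z.06/.068',plane(t,[[416.9,225],[386.1,231.1]],.063)[:,:2])
E
```

```text
rows [133 187 243 258]
[[310, 350, 140], [310, 349, 150], [311, 349, 160], [310, 349, 170], [311, 349, 180]]
edge pts [[0.574, -0.1831, 0.076], [0.5823, -0.2218, 0.076], [0.5916, -0.2651, 0.076], [0.5942, -0.2772, 0.076]] d [0.03956509 0.04423745 0.01243205]
dia 0.031202497063048
yaw 12.094980633961626
clip corners in tool [[0.0251, -0.0161, -0.0129], [-0.0186, -0.017, -0.013], [0.0251, 0.0191, -0.013], [-0.0189, 0.0189, -0.0131]] toolx [-0.206  0.979  0.001]
top bands z.06/.068 [[ 0.59638847 -0.28705267]
 [ 0.57909164 -0.20470469]]
```

```bash
python3 - <<'E'
from h import *
c=dict(np.load('w2.npz'));tp=get_obs()['position'];Rm=Ro.from_quat(get_obs()['orientation']).as_matrix()
f=lambda px,z:print(((plane(c,px,tp[2]+z)-tp)@Rm*1000).round(1)[:,:2].tolist())
f([[252,262],[396,262]],-.021); f([[290,281],[360,281],[293,384],[358,384]],-.003)
H,S,V=hsvm(c['frame'])
for x in (277,325,372): print(x,V[225:425:1,x-3:x+4].mean(1).round(0).astype(int).tolist())
E
```

```text
[[20.0, -25.6], [20.0, 27.2]]
[[19.5, -10.3], [19.5, 12.5], [-18.9, -10.1], [-18.9, 12.7]]
277 [147, 148, 148, 148, 153, 154, 147, 93, 75, 71, 72, 76, 79, 79, 74, 74, 84, 106, 110, 113, 114, 115, 117, 117, 118, 119, 120, 122, 124, 125, 124, 120, 114, 86, 74, 75, 84, 99, 89, 73, 72, 73, 72, 72, 73, 72, 74, 74, 73, 74, 74, 75, 74, 74, 78, 104, 92, 77, 73, 73, 73, 73, 74, 76, 75, 76, 75, 77, 77, 77, 78, 79, 79, 83, 99, 120, 140, 149, 156, 162, 165, 165, 166, 165, 166, 166, 165, 166, 165, 165, 165, 166, 165, 166, 165, 165, 165, 165, 164, 164, 164, 165, 165, 165, 165, 165, 163, 165, 165, 164, 164, 163, 164, 164, 164, 164, 164, 164, 164, 164, 164, 163, 164, 164, 164, 162, 163, 164, 163, 163, 163, 163, 163, 163, 163, 163, 163, 163, 163, 163, 163, 163, 163, 162, 162, 162, 161, 162, 161, 161, 161, 161, 161, 162, 161, 161, 162, 161, 160, 161, 161, 161, 161, 159, 160, 160, 159, 160, 159, 159, 160, 159, 160, 160, 160, 159, 159, 158, 159, 159, 160, 159, 158, 159, 159, 158, 158, 158, 157, 147, 134, 144, 146, 147, 147, 146, 147, 147, 147, 146]
325 [140, 140, 140, 140, 140, 139, 140, 139, 139, 139, 
[... 1163 characters left out ...]
4, 68, 67, 68, 68, 68, 69, 69, 70, 70, 69, 71, 72, 71, 72, 72, 74, 84, 108, 137, 150, 157, 161, 163, 165, 164, 165, 165, 164, 165, 165, 165, 164, 164, 165, 164, 165, 165, 165, 164, 165, 165, 165, 165, 164, 164, 164, 164, 165, 164, 164, 164, 164, 164, 165, 164, 164, 164, 164, 163, 164, 164, 164, 163, 164, 164, 164, 163, 163, 164, 164, 163, 163, 163, 163, 163, 163, 163, 163, 164, 163, 163, 163, 163, 163, 162, 163, 163, 162, 162, 162, 163, 162, 162, 163, 162, 161, 161, 162, 161, 161, 162, 162, 162, 162, 161, 161, 161, 161, 160, 162, 161, 160, 160, 160, 161, 161, 160, 161, 161, 160, 160, 159, 160, 159, 159, 160, 159, 160, 159, 159, 158, 152, 138, 139, 143, 132, 131, 132, 131, 132, 132, 132, 131]
```

```bash
cat > place.py <<'E'
from h import *
def press(xy,yaw=12.1):
    p=[*xy,.165]; q=quat(yaw,p); bot.servo_line(p,q,.2); bot.servo_line([*xy,.13],None,.1); st()
    for z in(.120,.114,.110,.105): bot.servo_line([*xy,z],None,.06); st()
    bot.dwell(.15); st()
E
python3 - <<'E'
from place import *
press([.5948,-.2848])
c=cam('wrist'); np.savez('w3.npz',**c); save('w3',c['frame'])
E
```

```text
t 6.72 p [ 0.5949 -0.2846  0.1302] F [-0.3  0.6 -1.4] w 0.0373 gf 60.0
t 7.03 p [ 0.5952 -0.2854  0.1206] F [-1.  -2.5  0.3] w 0.0371 gf 60.4
t 7.28 p [ 0.595  -0.2853  0.1141] F [-0.7 -3.7 -0.7] w 0.037 gf 60.4
t 7.53 p [ 0.5946 -0.2846  0.1092] F [ 1.7 -2.8 -7.7] w 0.0373 gf 60.5
t 7.78 p [ 0.5948 -0.2847  0.1054] F [-1.9 -1.2  3.9] w 0.0373 gf 62.0
t 7.93 p [ 0.5948 -0.2847  0.1053] F [-2.7 -2.2  5.2] w 0.0369 gf 62.1
```

View pics/w3.png

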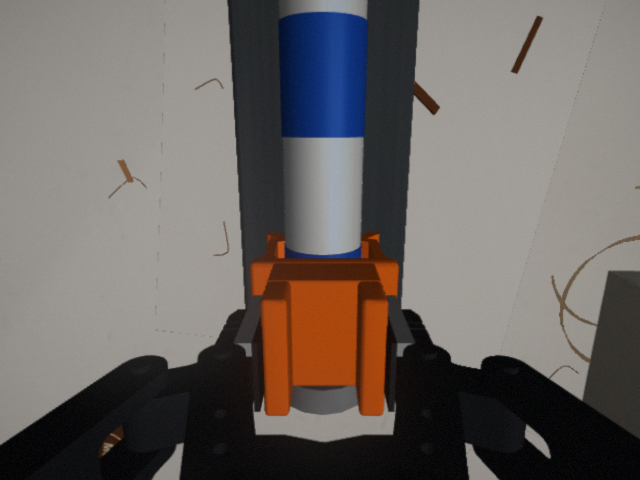

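It snapped: the force went to −7.7 N (drawn in), then +5 N (seated). The clip's front edge is near row 262 and the band edge near row 254. I'll check both, press slightly more, then release.

```bash
python3 - <<'E'
from place import *
c=dict(np.load('w3.npz')); u=np.array([-.2095,.978,0])
a=plane(c,[[323,255]],.076)[0]; b=plane(c,[[323,261]],.0845)[0]; print('gap clip->band edge mm',1000*(a-b)@u)
bot.servo_line([.5948,-.2848,.1035],None,.05); bot.dwell(.15); st()
hand.move_gripper(.07,60)
bot.servo_line([.5948,-.2848,.26],None,.25); st()
# over the stapler to clip near (0.42,0.2275)
p=[.40,.05,.28]; bot.servo_line(p,quat(8,p),.35)
p=[.419,.226,.24]; bot.servo_line(p,quat(0,p),.3); bot.dwell(.15); st()
c=cam('wrist'); np.savez('w4.npz',**c)
H,S,V=hsvm(c['frame']); m=((H>=3)&(H<=16)&(S>170)&(V>60)); m[300:]=0
n,l,s,ce=cv2.connectedComponentsWithStats(m.astype(np.uint8)); i=1+s[1:,4].argmax(); print(s[i],ce[i])
x,y=ce[i].astype(int); x0,y0=x-60,y-50; print(x0,y0)
save('w4c',cv2.resize(c['frame'][y0:y0+100,x0:x0+120],(720,600),interpolation=cv2.INTER_CUBIC))
E
```

```text
gap clip->band edge mm -0.38903041395439314
t 8.38 p [ 0.5948 -0.2847  0.1053] F [-7.8  0.9 17.8] w 0.037 gf 63.8
t 9.57 p [ 0.5941 -0.2844  0.2586] F [-0.2 -0.2 -0.1] w 0.0701 gf 0.0
t 11.74 p [0.4192 0.2245 0.2403] F [0. 1. 1.] w 0.0698 gf 0.0
[ 289  177   73   71 4187] [325.30666348 210.97468354]
265 160
```

View pics/w4c.png

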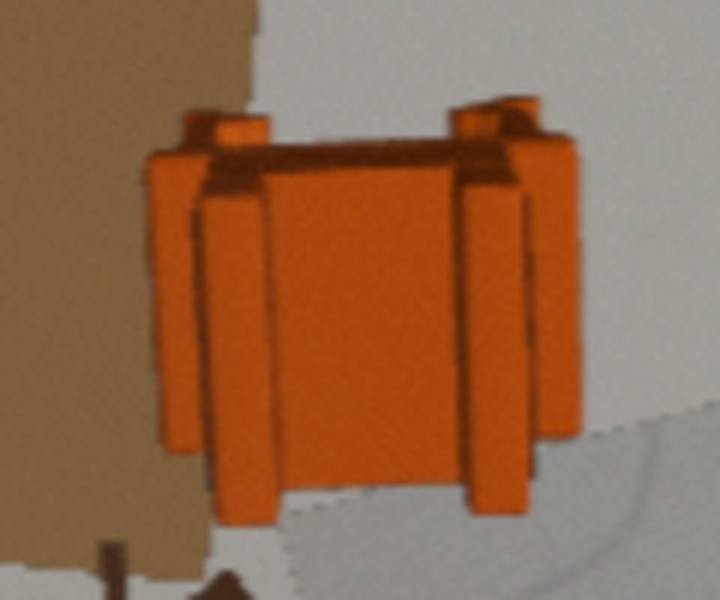

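Clip 1 was fully seated: z held at 0.1053 under 18 N, and it was centred within 0.4 mm. Second clip prong corners in the crop are (202,192), (217,524), (524,182) and (530,512).

```bash
python3 - <<'E'
from place import *
c=dict(np.load('w4.npz'))
px=np.array([[202,192],[217,524],[524,182],[530,512]])/6.+[265,160]
P=plane(c,px-.4,.081)[:,:2]
ctr=P.mean(0); y=(P[0]-P[1]+P[2]-P[3])/2; x=(P[2]-P[0]+P[3]-P[1])/2
a=np.degrees(np.arctan2(x[1],x[0])); b=np.degrees(np.arctan2(y[1],y[0]))-90
yaw=(a+b)/2; print(ctr,np.linalg.norm(x),np.linalg.norm(y),a,b)
if 34<1000*np.linalg.norm(x)<42 and 36<1000*np.linalg.norm(y)<44 and abs(((a-b)+180)%360-180)<6:
    p=[*ctr,.16]; q=quat(yaw,p)
    bot.servo_line(p,q,.2); bot.servo_line([*ctr,.068],None,.1); st()
    hand.move_gripper(.03,60); st()
    bot.servo_line([*ctr,.28],None,.25)
    p=[.42,.05,.28]; bot.servo_line(p,quat(8,p),.3)
    p=[.5772,-.2026,.25]; bot.servo_line(p,quat(12.1,p),.3); st()
    c=cam('wrist'); np.savez('w5.npz',**c); save('w5',c['frame'])
    print(Ro.from_quat(get_obs()['orientation']).as_matrix()[:,0].round(3))
E
```

```text
[0.42139304 0.22942834] 0.03679036001149475 0.039239336635194404 1.8878904925924784 1.7141928681312066
t 13.41 p [0.4218 0.2296 0.0685] F [-0.4 -0.1  0.4] w 0.0701 gf 0.0
t 13.79 p [0.4218 0.2296 0.0685] F [-0.9 -0.4  6.6] w 0.0369 gf 59.7
t 16.69 p [ 0.5767 -0.2011  0.2499] F [ 0.5  0.1 -1.1] w 0.0372 gf 60.0
[-0.211  0.978  0.001]
```

View pics/w5.png

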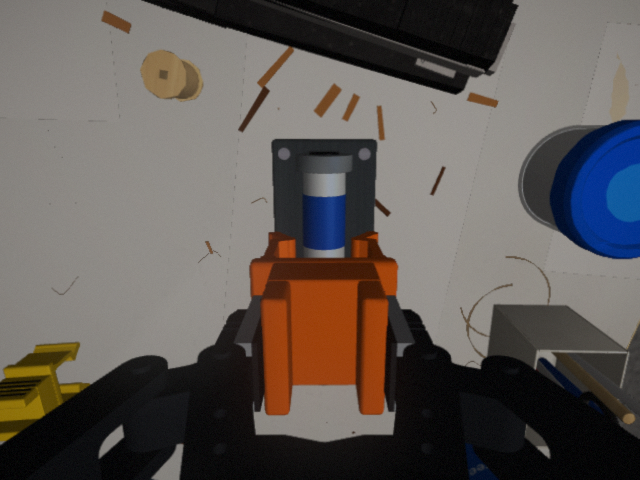

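```bash
python3 - <<'E'
from place import *
press([.5772,-.2026])
bot.servo_line([.5772,-.2026,.1035],None,.05); bot.dwell(.15); st()
hand.move_gripper(.07,60)
bot.servo_line([.5772,-.2026,.28],None,.25)
p=[.45,.08,.28]; bot.servo_line(p,quat(9,p),.35)
p=[.598,.335,.22]; bot.servo_line(p,quat(6,p),.3); bot.dwell(.15); st()
c=cam('wrist'); np.savez('w6.npz',**c); save('w6',c['frame'])
print(Ro.from_quat(get_obs()['orientation']).as_matrix()[:,0].round(3))
E
```

```text
t 17.82 p [ 0.5774 -0.2027  0.1304] F [-0.1 -1.  -0.3] w 0.0371 gf 60.0
t 18.13 p [ 0.5776 -0.2031  0.1205] F [-1.4 -3.1 -0.8] w 0.037 gf 60.2
t 18.38 p [ 0.5774 -0.203   0.1141] F [ 0.2 -3.3 -2.5] w 0.0371 gf 60.2
t 18.63 p [ 0.577  -0.2025  0.1093] F [ 1.4 -2.5 -5.6] w 0.0372 gf 60.6
t 18.88 p [ 0.5772 -0.2026  0.1053] F [-0.7 -1.   4. ] w 0.0375 gf 62.1
t 19.03 p [ 0.5772 -0.2026  0.1053] F [-1.4 -1.1  5.2] w 0.0371 gf 62.2
t 19.43 p [ 0.5773 -0.2026  0.1052] F [-6.5  0.6 19.6] w 0.0371 gf 64.2
t 23.04 p [0.5979 0.3339 0.2207] F [ 0.1 -0.2 -0.6] w 0.0698 gf 0.0
[-0.104  0.995  0.   ]
```

View pics/w6.png

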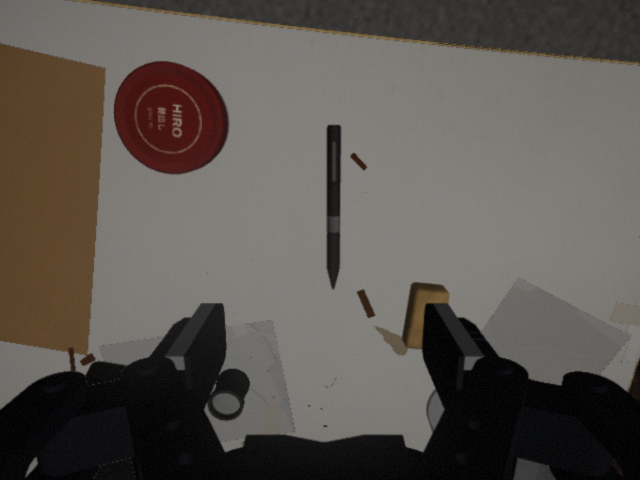

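Marker lies straight at col 334, rows 125–290, midway between red tin (172,117) and tan block (425,315). Compute its pose, grasp at middle, lift.

```bash
python3 - <<'E'
from place import *
c=dict(np.load('w6.npz')); H,S,V=hsvm(c['frame'])
m=np.zeros(V.shape,bool); m[115:300,320:348]=(V<105)[115:300,320:348]
ys,xs=np.nonzero(m); rows=np.array([(xs[ys==r].mean(),r) for r in range(135,270)])
k=np.polyfit(rows[:,1],rows[:,0],1); e=[ys.min(),ys.max()+.5]; print(e)
P=plane(c,[[np.polyval(k,r),r] for r in e],.006); d=P[0]-P[1]; print(P.round(4).tolist(),np.linalg.norm(d))
yaw=np.degrees(np.arctan2(d[1],d[0]))-90; ctr=P.mean(0)[:2]
# camera lateral bias of ~1 mm along tool y, as seen on the held clip
a=np.radians(yaw); ctr=ctr-.001*np.array([np.cos(a),np.sin(a)]); print(ctr,yaw)
print('block',plane(c,[[405,345],[448,290]],.022)[:,:2].round(3).tolist())
if .125<np.linalg.norm(d)<.15:
    hand.move_gripper(.045,25)
    p=[*ctr,.09]; bot.servo_line(p,quat(yaw,p),.2); bot.servo_line([*ctr,.020],None,.08); st()
    hand.move_gripper(.0,25); st()
    bot.servo_line([*ctr,.28],None,.25); st()
E
```

```text
[np.int64(125), np.float64(289.5)]
[[0.599, 0.4016, 0.006], [0.6132, 0.2645, 0.006]] 0.1378391842320133
[0.60508545 0.33292188] 5.93119871604172
block [[0.68, 0.226], [0.708, 0.28]]
t 25.28 p [0.6055 0.3331 0.0205] F [0.2 0.6 0.3] w 0.0451 gf 0.0
t 25.68 p [0.6055 0.3331 0.0206] F [-0.2 -0.1  3.8] w 0.01 gf 27.9
t 26.88 p [0.6043 0.3325 0.2782] F [-0.4 -0.7 -0.9] w 0.0096 gf 27.4
```

```bash
python3 - <<'E'
from place import *
p=[.47,.1,.28]; bot.servo_line(p,quat(8,p),.3)
p=[.5860,-.2437,.24]; bot.servo_line(p,quat(12.1,p),.3); bot.dwell(.15); st()
c=cam('wrist'); np.savez('w7.npz',**c); save('w7',c['frame'])
E
```

```text
t 29.44 p [ 0.586  -0.2425  0.2404] F [ 0.2  0.  -0.6] w 0.01 gf 27.4
```

View pics/w7.png

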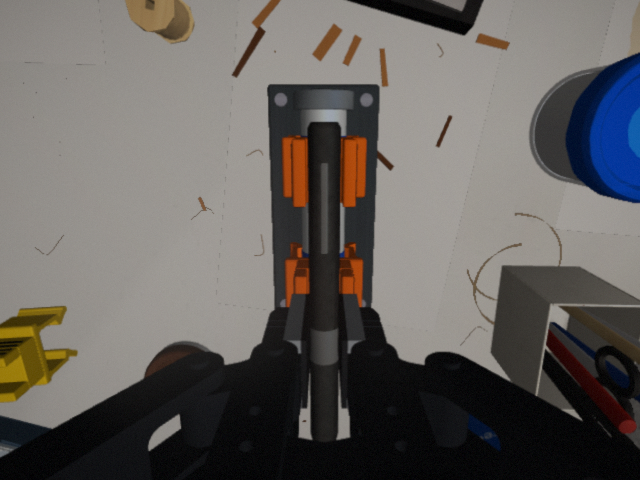

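The marker is held straight over the groove line, with both clips upright on their bands. Lowering it, releasing and retreating.

```bash
python3 - <<'E'
from place import *
xy=[.5860,-.2437]
bot.servo_line([*xy,.14],None,.12); st()
bot.servo_line([*xy,.1225],None,.05); bot.dwell(.1); st()
hand.move_gripper(.035,25); bot.servo_line([*xy,.16],None,.1); bot.servo_line([.576,-.195,.27],None,.2)
bot.servo_line([.61,-.36,.30],None,.25); bot.dwell(.3); st()
c=cam('wrist'); save('w8',c['frame']);np.savez('w8.npz',**c)
E
```

```text
t 30.48 p [ 0.5865 -0.2439  0.1408] F [0.2 0.4 0.8] w 0.0101 gf 27.4
t 31.07 p [ 0.5858 -0.2436  0.1222] F [ 0.5  0.9 -0.4] w 0.0101 gf 28.0
t 33.85 p [ 0.6101 -0.359   0.3002] F [ 0.2  0.2 -0.2] w 0.035 gf 0.0
```

View pics/w8.png

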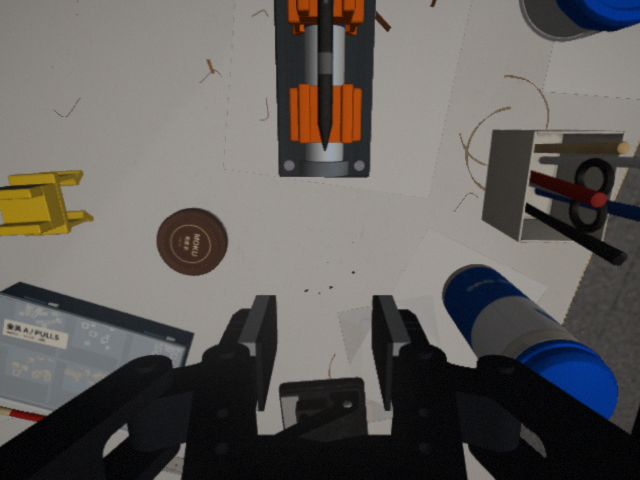

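The marker lies centred in the grooves of both clips (tip at (325,145)), the clips cover their bands upright, and the robot is clear of everything. Handing in.

```bash
python3 -c "
from h import *
st(); print(hand_in())"
```

```text
t 33.9 p [ 0.6101 -0.3592  0.3002] F [-0.3 -0.5  0. ] w 0.0353 gf 0.0
the job is handed in; nothing more can be done
None
```

Both orange clips are snapped home upright on the blue bands, the black marker lies in both grooves, and the job was handed in at about 34 s with the robot clear of everything.

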